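# Brush out the flux-cleaning beaker and cover it

### The job

Take the tube brush from its sloped holder and scrub out the open steel beaker with three full strokes, each from the beaker's bottom up until the bristle head is half out of the mouth. Then put the brush back fully home in its holder and set the loose steel lid gently on the beaker, seated and level. Leave the beaker standing where it is, and do not disturb the solvent dispenser, the solder reel or the tip-cleaner pot.

Things in the scene. Friction and masses are not known exactly. Their poses are not given: they have to be found in the camera images.
- beaker: Loose empty stainless-steel beaker, straight, open at the top, no handle: outside diameter 71 mm (rim bead 77 mm, look only), 100 mm high, bore 64 mm, floor 4 mm thick, 0.25 to 0.5 kg. Origin: centre of its underside; z up its axis.
- lid: Loose steel lid of the beaker, right way up on the bench. Up from its foot: locating boss 58 mm across, 0 to 6 mm (foot narrowed to 53), goes into the beaker's bore; disc 79 mm across, 6 to 10 mm; neck 14 mm across to 16 mm; round black knob 25 mm across, 16 to 40 mm. Origin: centre of the boss's foot; z up. Seated, the disc lies on the rim, origin 94 mm above the beaker's. About 0.11 kg.
- brush: Loose tube brush, 198 mm long, round: pale bristle head 51 mm across from 0 to 60 mm (rigid, tip edge chamfered), 7 mm steel stem to 104 mm, round black handle 19 mm across from 104 to 198 mm. Origin: centre of the bristle tip; z runs from the tip to the handle's end. Starts head down in the holder's tube, lying against the tube's lower side. About 0.09 kg.
- stand: Fixed brush holder: a dark round base 104 mm across, 14 mm high, carrying a black open tube that leans 25 degrees from upright towards the base's own -x. Origin: centre of the underside of the base; z up.
- stand_tube: The tube of the holder: bore 60 mm, 75 mm deep, outside diameter 67 mm. Origin: centre of the inner floor (18 mm from the base's centre towards its +x, 26 mm above the bench); z runs up the tube's axis, out of the mouth, which is at z = 75 mm. A brush put home may rest leaning up to 0.25 rad off this axis.
- dispenser: Loose bystander: white plastic solvent dispenser with a steel push-top dish, 66 mm across, 143 mm high. Origin: centre of its underside.
- reel: Loose bystander: solder reel standing on its flange, 80 mm across, 57 mm high. Origin: centre of its underside.
- cleaner_pot: Loose bystander: squat dark steel soldering-tip cleaner pot with brass wool in its mouth, 88 mm across, 61 mm high. Origin: centre of its underside.

How it is judged:
On the way, in this order (a step that is already met when the one before it is completed fails the run):
1. first stroke: the tip of the brush is down at the beaker's floor (within 12 mm) (horizontal distance between brush and beaker below 0.03 m and z of brush in the frame of beaker below 0.016 m), for 0.05 s.
2. first stroke: the brush is drawn up inside the beaker, its tip at least 50 mm above the floor (horizontal distance between brush and beaker below 0.03 m and z of brush in the frame of beaker between 0.054 and 0.1 m), for 0.05 s.
3. second stroke: the tip of the brush is down at the beaker's floor (within 12 mm) (all of step 1), for 0.05 s.
4. second stroke: the brush is drawn up inside the beaker, its tip at least 50 mm above the floor (all of step 2), for 0.05 s.
5. third stroke: the tip of the brush is down at the beaker's floor (within 12 mm) (all of step 3), for 0.05 s.
6. third stroke: the brush is drawn up inside the beaker, its tip at least 50 mm above the floor (all of step 4), for 0.05 s.
At the end, for the whole second after the job is handed in: Lid on the beaker within 6 mm of its axis, disc down on the rim (2.5 mm) and level (0.05 rad); beaker upright within 40 mm of its start; brush head down in the holder tube, tip within 12 mm of its floor, axis within 0.35 rad; all at rest; dispenser, reel and pot within 20 mm of their starts (horizontal distance between lid and beaker below 0.006 m and z of lid in the frame of beaker between 0.0915 and 0.0965 m and angle between the z axis of lid and the z axis of beaker, either way round below 0.05 rad and angle between each of lid, beaker's own z axis and vertical below 0.07 rad and distance of beaker from where it was at the start of the episode below 0.04 m and height (world z) of beaker below 0.005 m and z of brush in the frame of stand_tube below 0.012 m and distance between brush and stand_tube below 0.018 m and angle between the z axis of brush and the z axis of stand_tube, either way round below 0.35 rad and linear speed of each of lid, brush, beaker below 0.02 m/s and distance of each of dispenser, reel, cleaner_pot from where it was at the start of the episode below 0.02 m); the robot touches nothing.
It fails at once if the solvent dispenser is pushed more than 20 mm or tipped (distance of dispenser from where it was at the start of the episode above 0.02 m or angle between dispenser's own z axis and vertical above 0.3 rad).
It fails at once if the solder reel is pushed more than 20 mm or tipped (distance of reel from where it was at the start of the episode above 0.02 m or angle between reel's own z axis and vertical above 0.3 rad).
It fails at once if the tip-cleaner pot is pushed more than 20 mm or tipped (distance of cleaner_pot from where it was at the start of the episode above 0.02 m or angle between cleaner_pot's own z axis and vertical above 0.3 rad).
It fails at once if the beaker is tipped (more than 20 degrees) (angle between beaker's own z axis and vertical above 0.35 rad).
It fails at once if the lid is dropped or slammed onto the beaker (faster than 0.4 m/s within 16 mm above its seat) (horizontal distance between lid and beaker below 0.03 m and z of lid in the frame of beaker between 0.09 and 0.11 m and linear speed of lid above 0.4 m/s).
It also fails if it takes over 72 s, if anything falls off the work surface, if the arm or the gripper's body presses on something with over 40 N, if the wrist force passes 120 N, or if a joint passes its speed limit or range.

### The arm

A 6-joint arm with a two-finger parallel gripper is mounted at the origin on the work surface. World frame = base frame: x ahead of the robot, y to its left, z up, the work surface at z = 0. Lengths are in m, angles in rad, forces in N, time in s.
With the tool pointing down it reaches from about 0.35 to 0.975 m from the base axis. Payload 4.9 kg.
Tool frame: the origin (TCP) lies at the very end of the fingers, on their centre line; the grasp point (between the pads) lies 19 mm behind it; z points along the fingers, y is the line along which they close (so a half turn about z gives the same grasp; the last joint's range is limited). The gripper opens to 85 mm and grips with 20 to 120 N. Pads are 22 mm wide; open, the fingers measure 114 mm over their backs; the gripper's body (76 mm by 85 mm) begins 54 mm behind the grasp point. The pads swing forward as they close: fully open they stand 13 mm farther back than shut.
Start: joints at [-1.297, 0.053, 1.613, -0, 1.476, -0.119], TCP at [0.239, -0.577, 0.231] pointing down, gripper open.
Joint ranges: [-3.01, 3.01], [-1.01, 2.22], [0.06, 2.58], [-1.02, 4.17], [0.09, 2.62], [-3.14, 3.14]. Speed limits (rad/s): [2.57, 2.57, 3.14, 3.14, 3.14, 3.14].

### API

Orientations are given as a rotation vector (axis times angle).
In Python, from station import get_obs, get_image, get_calibration, finish_job gives the robot as it stands.
- The arm moves only by the tool servo_tool, never from a script. Its argument "increments" is a list of rows, each a list of 5 numbers: the opening, from 0 (shut) to 1 (fully open), then the shift along the tool's x, y, z in mm, then the turn about the tool's z in degrees. In form: [[jaw, tx, ty, tz, spin], ...]. A call has 1 to 12 rows; each row shifts and turns the commanded pose from where the row before left it, along the tool's axes as they then stand; what a row does not reach is not made up. A row lasts 1/8 s, in which the tool goes at most 62.5 mm and 10.7 degrees, less where a joint would pass 70% of its speed; a pose out of reach is approached as far as the arm can. A call is refused whole if a number of a shift passes 62.5 or a number of a turn 10.7, either way. A call with a gripper value outside its range is refused whole. The fingers move at their own pace and stop on an object; "force" is the grip in N (left out, the last holds). Time passes only in rows, so rows that do not move let the fingers close. It gives the time, the measured TCP pose, the force, the opening and the grip force at its end, in the units of the state.
- get_obs(): the state, without advancing time (a new reading comes with each control period).
- get_image(name): name is "side" or "top" or "wrist"; returns the picture (400x640x3 uint8, red, green, blue); there is no depth.
- get_calibration(name): a dict with "fx", "fy", "cx", "cy" (pixels), "R" (3x3) and "t" (3): a world point X has camera coordinates R X + t; the wrist camera has in their place "mount" (4x4, takes a point from camera to tool coordinates, whose origin is the TCP and whose axes are the flange's). Camera axes: x right, y down, z forward; pixel columns grow to the right and rows downward; lengths in m; the calibration is good to about 2 mm. A picture is of the moment at which its call begins: read the wrist's pose just before it. get_calibration takes no time and is no camera call.
- finish_job(): hands the job in; it is judged then, once.
The state is a dict: "t": time; "q": joint angles; "dq": joint speeds; "effort": joint torques, N m; "tool_pos": TCP position; "tool_rot": TCP orientation; "contact_force": force on the tool from outside, world axes, zero at the start; "wrist_torque": the same for the moment, N m; "opening": finger opening in m; "grip_force": force on a finger pad.
Only numpy, scipy, OpenCV 4.12 (cv2) and the standard library are available. Lean on these libraries where they do the work, as an engineer would, in place of code of your own. Each camera call takes 0.05 s, during which the arm holds its last target. There are 200 camera calls.

## Working session

There is one attempt and no reset: what is moved stays moved. The work goes in short steps, Python scripts to look and compute and a tool call to move; the robot and the scene stay as the last step left them, time stands still between calls to the robot, and variables do not carry over. Pictures are saved under pics/ and viewed, at most 10 in all, crops included, and the job is handed in when it is done.

Besides the shell and the picture viewer there is one more tool, called after "Emit:" as a command line: name --pt "numbers of a row" for each row, then --argument value for the rest. servo_tool: Moves the arm, as the interface text tells. Its arguments: {"type":"object","properties":{"increments":{"type":"array"},"force":{"type":"number"}},"required":["increments"]}

```bash
mkdir -p pics
python3 - <<'E'
from station import *
import cv2,numpy as np
np.set_printoptions(precision=4,suppress=True)
o=get_obs();print(o)
for n in("side","top","wrist"):
    im=get_image(n);cv2.imwrite(f"pics/{n}0.png",im[:,:,::-1]);print(n,get_calibration(n))
E
```

```text
{'t': 0.0, 'q': array([-1.297 ,  0.0534,  1.6143, -0.    ,  1.476 , -0.119 ]), 'dq': array([0.    , 0.0013, 0.001 , 0.0007, 0.0007, 0.0012]), 'effort': array([ -0.0025, -39.3686, -37.0179,  -0.0002,   0.0071,   0.    ]), 'tool_pos': array([ 0.239 , -0.5768,  0.2301]), 'tool_rot': array([-3.0792, -0.6126,  0.0003]), 'contact_force': array([0.1399, 0.6217, 0.7575]), 'wrist_torque': array([ 0.0044, -0.0031, -0.0159]), 'grip_force': 0.0, 'opening': 0.08544001011722237}
side {'fx': 448.07166985246545, 'fy': 448.07166985246545, 'cx': 309.9545966509347, 'cy': 202.59831049578216, 'R': array([[ 0.6692, -0.7428, -0.0213],
       [-0.5176, -0.4453, -0.7306],
       [ 0.5332,  0.4999, -0.6825]]), 't': array([-0.3812,  0.3352,  0.5151])}
top {'fx': 493.1100656416269, 'fy': 493.1100656416269, 'cx': 321.07411586656934, 'cy': 202.73371440665096, 'R': array([[-0.0154, -0.9998, -0.0125],
       [-0.9936,  0.0167, -0.1116],
       [ 0.1118,  0.0107, -0.9937]]), 't': array([0.0013, 0.5737, 0.863 ])}
wrist {'fx': 339.8655439784215, 'fy': 339.8655439784215, 'cx': 321.90333176719685, 'cy': 204.2002423647646, 'mount': array([[ 0.0001, -0.9502, -0.3116,  0.0804],
       [ 1.    ,  0.0002, -0.0005,  0.    ],
       [ 0.0006, -0.3116,  0.9502, -0.1422],
       [ 0.    ,  0.    ,  0.    ,  1.    ]])}
```

View pics/top0.png

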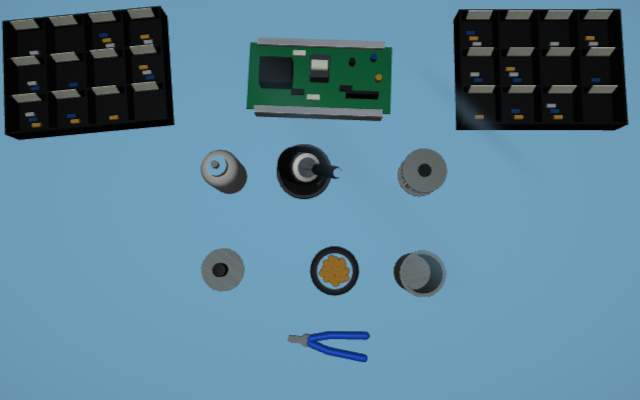

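View pics/side0.png

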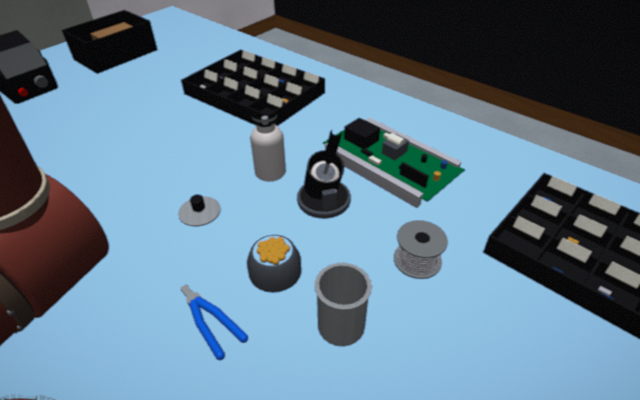

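The top view shows the dispenser (223,170), holder with brush leaning right (304,171; handle end ~338,173), reel (422,172), lid (222,270), pot (334,270) and beaker (420,273). The side view shows the same objects, with the brush handle end near (333,133). Next I'll enlarge the parts that matter.

Run:
```python
import cv2,numpy as np
t=cv2.imread("pics/top0.png");s=cv2.imread("pics/side0.png")
def c(i,x,y,w,h,k): return cv2.convertScaleAbs(cv2.resize(i[y:y+h,x:x+w],(w*k,h*k),interpolation=cv2.INTER_CUBIC),alpha=1.5,beta=25)
a=np.hstack([c(t,265,135,100,75,4),c(t,380,235,100,75,4)])
b=np.hstack([c(s,280,120,100,100,3),c(t,190,235,66,66,4)[:264,:264].copy() if 0 else cv2.resize(c(t,190,235,66,66,4),(300,300))])
b=np.hstack([b,np.zeros((300,200,3),np.uint8)])
cv2.imwrite("pics/m1.png",np.vstack([a,b]))
```

```text
(no output)
```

View pics/m1.png

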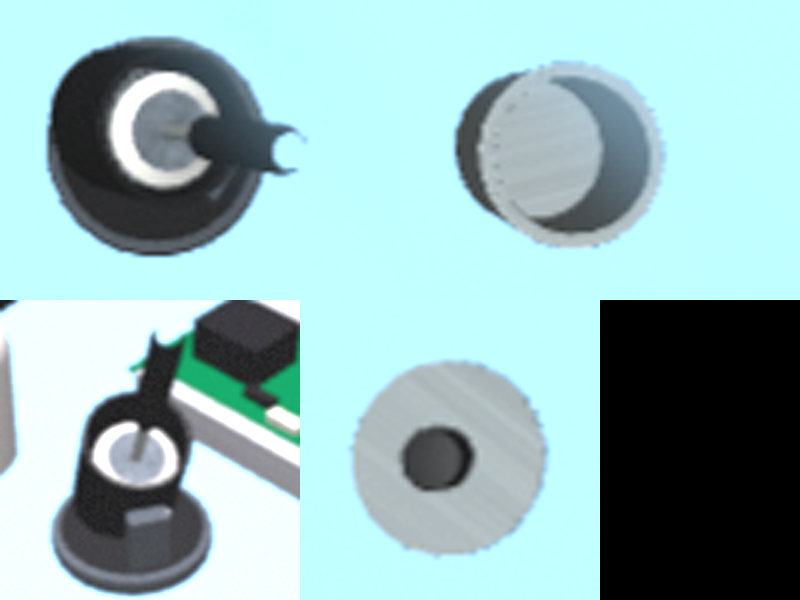

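```bash
cat > h.py <<'E'
from station import *
import cv2,numpy as np
np.set_printoptions(precision=4,suppress=True)
def ray(n,u,v):
    k=get_calibration(n);R=np.array(k["R"]);t=np.array(k["t"])
    d=R.T@np.array([(u-k["cx"])/k["fx"],(v-k["cy"])/k["fy"],1]);return -R.T@t,d/np.linalg.norm(d)
def onz(n,u,v,z):
    c,d=ray(n,u,v);return c+d*(z-c[2])/d[2]
def tri(a,b):
    (c1,d1),(c2,d2)=a,b
    s=np.linalg.lstsq(np.c_[d1,-d2],c2-c1,rcond=None)[0]
    p,q=c1+s[0]*d1,c2+s[1]*d2;return (p+q)/2,np.linalg.norm(p-q)
E
python3 - <<'E'
from h import *
e,g=tri(ray("top",337.1,172.0),ray("side",335,132.7));print("handle end",e,g)
print("handle end@.2035",onz("top",337.1,172,.2035))
b=onz("top",303.9,171.2,.007);print("base",b)
t=cv2.imread("pics/top0.png").astype(int)
m=((t[:,:,0]-t[:,:,2])<35).astype(np.uint8)
n,l,s,c=cv2.connectedComponentsWithStats(m)
for i in range(1,n):
    if s[i,4]>300: print(s[i],c[i])
print("beaker rim",onz("top",422.9,273.1,.1),"lid",onz("top",222.7,269.2,.010))
print("disp",onz("top",215,165,.143),"reel",onz("top",425,171,.057),"pot",onz("top",334,270,.061))
d=e-b;print("lean dir deg",np.degrees(np.arctan2(d[1],d[0])),np.hypot(d[0],d[1]))
E
```

```text
handle end [ 0.5989 -0.033   0.2004] 0.0034481264331122936
handle end@.2035 [ 0.5996 -0.0341  0.2035]
base [0.6367 0.0237 0.007 ]
[    3     6   171   134 19683] [86.7658 72.8493]
[  454     9   174   121 20068] [539.3388  69.5591]
[ 247   38  144   83 9716] [322.6449  77.064 ]
[ 277  145   61   54 2395] [303.7833 171.1002]
[ 398  149   49   47 1766] [421.9502 172.0068]
[ 201  150   46   44 1163] [225.4678 173.1445]
[310 247  49  49 808] [333.7847 270.2079]
[ 202  248   42   43 1418] [222.3047 269.3413]
[ 394  251   52   46 1836] [419.7936 273.1759]
[319 255  31  32 693] [334.3665 270.4387]
beaker rim [ 0.4466 -0.1745  0.1   ] lid [0.4563 0.1749 0.01  ]
disp [0.625  0.1604 0.143 ] reel [ 0.6243 -0.1933  0.057 ] pot [ 0.453  -0.0288  0.061 ]
lean dir deg -123.6904910890581 0.06813200253354186
```

Emit:
servo_tool --pt "1 46 -31 0 0" --pt "1 46 -31 0 0" --pt "1 46 -31 0 0" --pt "1 46 -31 0 0" --pt "1 46 -31 0 0" --pt "1 46 -31 0 0" --pt "1 46 -31 0 0" --pt "1 46 -31 0 0" --pt "1 46 -31 0 0" --pt "1 46 -31 0 0" --pt "1 40 -27 0 0" --pt "1 30 -20 0 0" --force 20

```text
t: 1.65
tool_pos: [0.5928, -0.0427, 0.2309]
tool_rot: [-3.08, -0.615, 0.001]
contact_force: [-0.1, 0.4, 0.7]
opening: 0.0853
grip_force: 0.0
```

Emit:
servo_tool --pt "1 0 0 0 9.5" --pt "1 0 0 0 9.5" --pt "1 0 0 0 9.5" --pt "1 0 0 0 9.5" --pt "1 0 0 0 9.5" --pt "1 0 0 0 9" --pt "1 0 0 0 0"

```text
t: 2.52
tool_pos: [0.592, -0.0446, 0.2309]
tool_rot: [3.005, -0.916, -0.001]
contact_force: [0.2, 0.5, -0.2]
opening: 0.0853
grip_force: 0.0
```

```bash
cat >> h.py <<'E'
from scipy.spatial.transform import Rotation as Ro
def wray(u,v,o):
    k=get_calibration("wrist");T=np.eye(4);T[:3,:3]=Ro.from_rotvec(o["tool_rot"]).as_matrix();T[:3,3]=o["tool_pos"]
    T=T@np.array(k["mount"]);d=T[:3,:3]@np.array([(u-k["cx"])/k["fx"],(v-k["cy"])/k["fy"],1]);return T[:3,3],d/np.linalg.norm(d)
def wonz(u,v,o,z):
    c,d=wray(u,v,o);return c+d*(z-c[2])/d[2]
def totool(o,p):
    R=Ro.from_rotvec(o["tool_rot"]).as_matrix();return R.T@(np.array(p)-o["tool_pos"])*1000
def snap(n,f):
    o=get_obs();im=get_image(n);cv2.imwrite(f"pics/{f}.png",im[:,:,::-1]);return o,im
def wproj(p,o):
    k=get_calibration("wrist");T=np.eye(4);T[:3,:3]=Ro.from_rotvec(o["tool_rot"]).as_matrix();T[:3,3]=o["tool_pos"]
    T=np.linalg.inv(T@np.array(k["mount"]));c=T[:3,:3]@np.array(p)+T[:3,3];return c[:2]/c[2]*k["fx"]+[k["cx"],k["cy"]]
E
python3 - <<'E'
from h import *
o,im=snap("wrist","w1")
print(wproj([.599,-.0335,.2035],o),wproj([.608,-.02,.169],o),totool(o,[.608,-.02,.15]))
E
```

```text
[298.6316 247.4164] [276.9339 224.2908] [ -0.3801 -29.4161  80.8438]
```

View pics/w1.png

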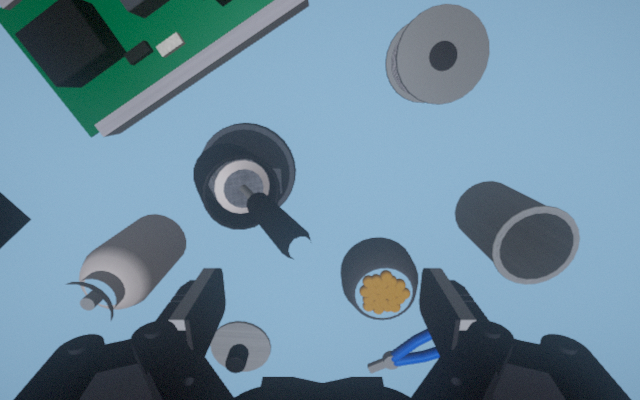

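The wrist view puts the handle end at (300,246), against a predicted (299,247), so the estimate agrees. I'll go down and grip.

Emit:
servo_tool --pt "1 0 -15 0 0" --pt "1 0 -14 0 0" --pt "1 0 0 0 0" --pt "1 0 0 27 0" --pt "1 0 0 27 0" --pt "1 0 0 27 0" --pt "1 0 0 0 0" --pt "0 0 0 0 0" --pt "0 0 0 0 0" --pt "0 0 0 0 0" --pt "0 0 0 0 0" --force 20

```text
t: 3.95
tool_pos: [0.6101, -0.0204, 0.1529]
tool_rot: [-3.002, 0.918, -0.007]
contact_force: [0.7, 0.3, 5.7]
opening: 0.035
grip_force: 17.3
```

Emit:
servo_tool --pt "0 0 0 0 0" --pt "0 0 0 -15 0" --pt "0 0 0 -15 0" --pt "0 0 0 -15 0" --pt "0 0 0 -15 0" --pt "0 0 0 -15 0" --pt "0 0 0 0 0" --force 30

```text
t: 4.82
tool_pos: [0.6087, -0.0214, 0.227]
tool_rot: [3.002, -0.917, 0.003]
contact_force: [0.4, -0.4, -0.2]
opening: 0.0181
grip_force: 33.0
```

Emit:
servo_tool --pt "0 0 0 -25 0" --pt "0 0 0 -40 0" --pt "0 0 0 -40 0" --pt "0 0 0 0 0" --pt "0 0 0 0 0" --force 60

```text
t: 5.45
tool_pos: [0.6076, -0.0211, 0.3283]
tool_rot: [3.003, -0.919, -0.005]
contact_force: [-0.3, -0.3, -1.5]
opening: 0.0177
grip_force: 58.6
```

Run:
```python
from h import *
o,im=snap("wrist","w2");o2,im2=snap("side","s2")
a=im[120:400,160:480];b=cv2.resize(im2[0:240,200:480],(373,320))
cv2.imwrite("pics/m2.png",np.hstack([cv2.resize(a,(366,320)),b])[:,:,::-1])
print(o["tool_pos"],o["opening"])
```

```text
[ 0.6076 -0.0211  0.3283] 0.017651654543645073
```

View pics/m2.png

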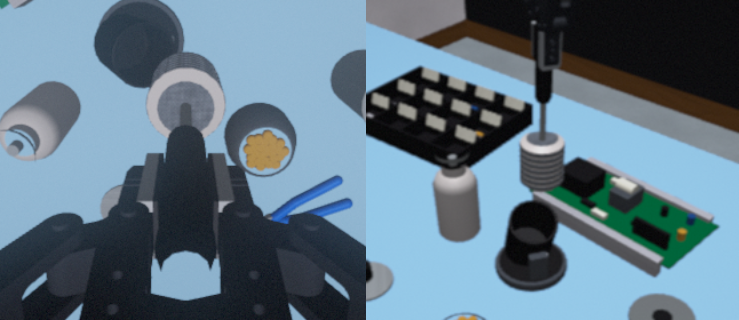

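Run:
```python
from h import *
o=get_obs()
p,g=tri(wray(322,212,o),ray("side",332,107));print(p,g,totool(o,p))
for s in (150,155,160,165): print(s,wproj(o["tool_pos"]+[0,0,.019-(s-60)/1000],o),wproj(o["tool_pos"]+[0,0,.019+(198-s)/1000],o))
im=cv2.imread("pics/s2.png");k=get_calibration("side")
pr=lambda X:(lambda c:c[:2]/c[2]*k["fx"]+[k["cx"],k["cy"]])(np.array(k["R"])@X+k["t"])
for s in (150,160,170): print(s,"head top/tip/stem top in side",*[pr(o["tool_pos"]+[0,0,.019-(s-q)/1000]) for q in (60,0,104)])
```

```text
[ 0.6052 -0.0191  0.2364] 0.0002863629116665056 [-2.4471 -0.4308 90.9985]
150 [322.2731 218.3153] [323.9521 390.8316]
155 [322.2478 215.7164] [323.8155 376.795 ]
160 [322.2235 213.2216] [323.6911 364.0141]
165 [322.2001 210.8247] [323.5774 352.3278]
150 head top/tip/stem top in side [334.1516  94.8159] [333.5484 129.4484] [334.6443  66.5281]
160 head top/tip/stem top in side [334.0459 100.8862] [333.4547 134.8273] [334.5282  73.1937]
170 head top/tip/stem top in side [333.9423 106.8323] [333.3629 140.1026] [334.4146  79.7166]
```

Run:
```python
from h import *
o=get_obs()
im=cv2.imread("pics/side0.png");c=im[255:350,305:380]
m=((im[:,:,0].astype(int)-im[:,:,2])<40).astype(np.uint8)
n,l,s,ce=cv2.connectedComponentsWithStats(m);i=l[320,342];print(s[i],ce[i])
k=get_calibration("side")
b=np.array([.4466,-.1745,0])
pr=lambda X:(lambda c:c[:2]/c[2]*k["fx"]+[k["cx"],k["cy"]])(np.array(k["R"])@X+k["t"])
q=np.array([pr(b+[.0385*np.cos(a),.0385*np.sin(a),.1]) for a in np.linspace(0,6.28,60)])
q2=np.array([pr(b+[.0355*np.cos(a),.0355*np.sin(a),.0]) for a in np.linspace(0,6.28,60)])
print("pred rim box",q.min(0),q.max(0),"foot bottom",q2.max(0),q2.min(0))
print(totool(o,[.4466+.001,-.1745-.001,.3283]))
```

```text
[ 315  263   57   83 3757] [341.9204 302.691 ]
pred rim box [314.9658 261.5816] [372.8448 308.7352] foot bottom [365.7603 346.7616] [317.9013 304.5837]
[-45.9774 217.5755  -0.1674]
```

Emit:
servo_tool --pt "0 -5 22 0 0" --pt "0 -9 44 0 0" --pt "0 -9 44 0 0" --pt "0 -9 44 0 0" --pt "0 -9 40 0 0" --pt "0 -5 23.5 0 0" --pt "0 0 0 0 0" --pt "0 0 0 25 0" --pt "0 0 0 15 0" --pt "0 0 0 0 0"

```text
t: 6.8
tool_pos: [0.448, -0.1745, 0.2882]
tool_rot: [-3.004, 0.917, 0.006]
contact_force: [-0.6, -0.7, -0.1]
opening: 0.0172
grip_force: 58.8
```

Run:
```python
from h import *
o,im=snap("wrist","w3");o2,im2=snap("side","s3");_,im3=snap("top","t3")
cv2.imwrite("pics/m3.png",np.hstack([cv2.resize(im[60:320,200:460],(390,390)),cv2.resize(im2[200:360,260:420],(390,390))])[:,:,::-1])
print(o["tool_pos"],totool(o,[.4476,-.1755,.2883]),wproj([.4466,-.1745,.1],o))
```

```text
[ 0.448  -0.1745  0.2882] [ 0.2123  1.0819 -0.0987] [323.1318 177.7073]
```

View pics/m3.png

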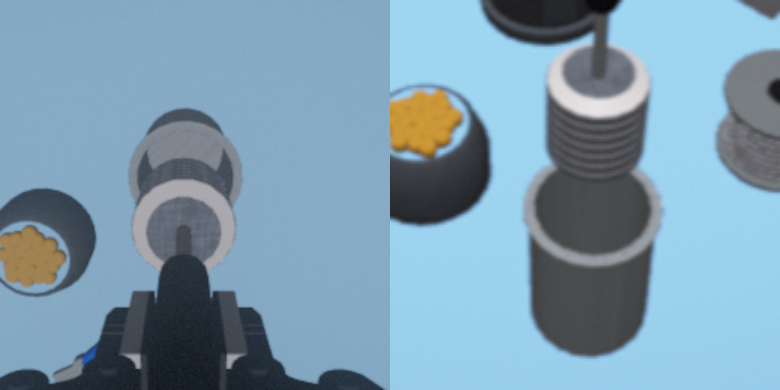

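Emit:
servo_tool --pt "0 0 0 25 0" --pt "0 0 0 20 0" --pt "0 0 0 20 0" --pt "0 0 0 25 0" --pt "0 0 0 25 0" --pt "0 0 0 0 0"

```text
t: 7.7
tool_pos: [0.4472, -0.1744, 0.1725]
tool_rot: [-3.003, 0.918, 0.008]
contact_force: [-0.4, 0.1, -0.6]
opening: 0.0178
grip_force: 58.8
```

Emit:
servo_tool --pt "0 0 0 5 0" --pt "0 0 0 3 0" --pt "0 0 0 0 0"

```text
t: 8.07
tool_pos: [0.4489, -0.1754, 0.1678]
tool_rot: [3.004, -0.918, 0.001]
contact_force: [-0.0, 0.5, -0.4]
opening: 0.0177
grip_force: 58.8
```

Emit:
servo_tool --pt "0 0 0 4 0" --pt "0 0 0 0 0"

```text
t: 8.32
tool_pos: [0.4485, -0.1752, 0.163]
tool_rot: [-3.004, 0.918, 0.001]
contact_force: [-0.7, 0.2, -1.3]
opening: 0.0182
grip_force: 58.8
```

Emit:
servo_tool --pt "0 0 0 4 0" --pt "0 0 0 0 0"

```text
t: 8.57
tool_pos: [0.4484, -0.1751, 0.1588]
tool_rot: [-3.004, 0.918, 0.001]
contact_force: [-0.0, 0.7, -0.9]
opening: 0.0174
grip_force: 58.8
```

Emit:
servo_tool --pt "0 0 0 3 0" --pt "0 0 0 0 0"

```text
t: 8.82
tool_pos: [0.4485, -0.1752, 0.156]
tool_rot: [-3.004, 0.918, 0.001]
contact_force: [-0.1, 0.4, -0.2]
opening: 0.0175
grip_force: 58.8
```

Emit:
servo_tool --pt "0 0 0 3 0" --pt "0 0 0 0 0"

```text
t: 9.07
tool_pos: [0.4485, -0.1751, 0.1529]
tool_rot: [-3.004, 0.918, 0.001]
contact_force: [1.2, 0.0, -1.0]
opening: 0.0177
grip_force: 58.8
```

Emit:
servo_tool --pt "0 0 0 3 0" --pt "0 0 0 0 0"

```text
t: 9.32
tool_pos: [0.4485, -0.1751, 0.15]
tool_rot: [-3.004, 0.918, 0.001]
contact_force: [0.1, -0.3, -0.8]
opening: 0.0176
grip_force: 58.8
```

Emit:
servo_tool --pt "0 0 0 2.5 0" --pt "0 0 0 0 0"

```text
t: 9.57
tool_pos: [0.4491, -0.1755, 0.1488]
tool_rot: [3.004, -0.918, 0.002]
contact_force: [-1.5, 0.9, 3.9]
opening: 0.0175
grip_force: 59.2
```

Emit:
servo_tool --pt "0 0 0 2.5 0" --pt "0 0 0 0 0"

```text
t: 9.82
tool_pos: [0.45, -0.1761, 0.1488]
tool_rot: [3.004, -0.918, 0.005]
contact_force: [-3.7, 2.1, 13.8]
opening: 0.0178
grip_force: 60.2
```

Emit:
servo_tool --pt "0 0 0 -24 0" --pt "0 0 0 -25 0" --pt "0 0 0 -21 0" --pt "0 0 0 0 0" --pt "0 0 0 0 0" --pt "0 0 0 25 0" --pt "0 0 0 25 0" --pt "0 0 0 15 0" --pt "0 0 0 2 0" --pt "0 0 0 0 0" --pt "0 0 0 0 0"

```text
t: 11.2
tool_pos: [0.449, -0.1755, 0.1488]
tool_rot: [3.004, -0.918, 0.001]
contact_force: [-0.4, 0.1, 4.9]
opening: 0.0175
grip_force: 59.4
```

Emit:
servo_tool --pt "0 0 0 -24 0" --pt "0 0 0 -25 0" --pt "0 0 0 -18 0" --pt "0 0 0 0 0" --pt "0 0 0 0 0"

```text
t: 11.82
tool_pos: [0.4482, -0.175, 0.214]
tool_rot: [-3.004, 0.918, 0.003]
contact_force: [0.5, 0.2, -0.4]
opening: 0.0177
grip_force: 58.9
```

Emit:
servo_tool --pt "0 0 0 25 0" --pt "0 0 0 25 0" --pt "0 0 0 15 0" --pt "0 0 0 2 0" --pt "0 0 0 0 0" --pt "0 0 0 0 0"

```text
t: 12.58
tool_pos: [0.449, -0.1755, 0.1489]
tool_rot: [3.004, -0.918, 0.001]
contact_force: [-0.3, -0.1, 3.2]
opening: 0.0176
grip_force: 59.4
```

Emit:
servo_tool --pt "0 0 0 -24 0" --pt "0 0 0 -25 0" --pt "0 0 0 -18 0" --pt "0 0 0 0 0" --pt "0 0 0 0 0"

```text
t: 13.2
tool_pos: [0.4482, -0.175, 0.2141]
tool_rot: [-3.004, 0.918, 0.003]
contact_force: [-0.2, 0.7, -0.6]
opening: 0.0173
grip_force: 58.9
```

Emit:
servo_tool --pt "0 0 0 -25 0" --pt "0 0 0 -40 0" --pt "0 0 0 -35 0" --pt "0 0 0 0 0"

```text
t: 13.7
tool_pos: [0.4496, -0.1758, 0.3175]
tool_rot: [3.003, -0.918, 0.007]
contact_force: [0.2, 0.6, -0.4]
opening: 0.0174
grip_force: 59.0
```

Run:
```python
from h import *
o=get_obs();print(o["q"],o["tool_pos"])
l=np.array([-.555,-.832]);b=np.array([.637,.024])
for u in (14,52): print(u,b+l*u/1000,totool(o,[*(b+l*u/1000),o["tool_pos"][2]]))
_,im=snap("top","t4");_,im=snap("side","s4")
```

```text
[-0.5271 -0.3346  1.8206  0.      1.6512  1.6371] [ 0.4496 -0.1758  0.3175]
14 [0.6292 0.0124] [  43.7176 -256.4288    0.2729]
52 [ 0.6081 -0.0193] [  43.9095 -218.4246    0.2617]
```

Emit:
servo_tool --pt "0 4 -24 0 0" --pt "0 8 -46 0 0" --pt "0 8 -46 0 0" --pt "0 8 -46 0 0" --pt "0 8 -46 0 0" --pt "0 5.7 -30 0 0" --pt "0 2 -18 0 0" --pt "0 0 0 0 0"

```text
t: 14.8
tool_pos: [0.6276, 0.013, 0.3132]
tool_rot: [3.004, -0.916, -0.005]
contact_force: [0.0, -0.3, -1.6]
opening: 0.0177
grip_force: 59.0
```

Emit:
servo_tool --pt "0 0 0 0 -9" --pt "0 0 0 0 -9" --pt "0 0 0 0 -9" --pt "0 0 0 0 -9" --pt "0 0 0 0 -9" --pt "0 0 0 0 -9" --pt "0 0 0 0 -9" --pt "0 0 0 0 -9" --pt "0 0 0 0 -9" --pt "0 0 0 0 -9" --pt "0 0 0 25 0" --pt "0 0 0 25 0"

```text
t: 16.3
tool_pos: [0.6273, 0.0112, 0.2649]
tool_rot: [2.774, 1.473, 0.0]
contact_force: [-0.9, 0.3, -0.5]
opening: 0.0175
grip_force: 59.0
```

Run:
```python
from h import *
o,im=snap("wrist","w5");_,im2=snap("side","s5")
l=np.array([-.555,-.832]);b=np.array([.637,.024])
print(o["q"],o["tool_pos"],totool(o,[*(b+l*.014),.257]))
cv2.imwrite("pics/m5.png",np.hstack([cv2.resize(im[60:320,200:460],(390,390)),cv2.convertScaleAbs(cv2.resize(im2[60:220,240:400],(390,390)),alpha=1.5,beta=20)])[:,:,::-1])
```

```text
[-0.1005  0.0405  1.5697 -0.0005  1.531   0.4944] [0.6273 0.0112 0.2649] [2.0119 0.9233 7.9476]
```

View pics/m5.png

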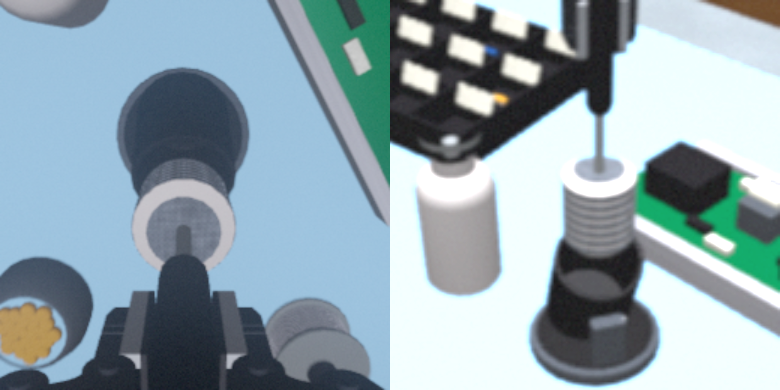

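Emit:
servo_tool --pt "0 2.5 1 0 0" --pt "0 0 0 10 0" --pt "0 0 0 10 0" --pt "0 0 0 10 0" --pt "0 0 0 6 0" --pt "0 0 0 0 0" --force 25

```text
t: 17.15
tool_pos: [0.6298, 0.0141, 0.2283]
tool_rot: [-2.773, -1.475, 0.002]
contact_force: [-0.6, 0.9, -1.1]
opening: 0.0176
grip_force: 59.0
```

Emit:
servo_tool --pt "0 -6 0 3 0" --pt "0 -6 0 4 0" --pt "0 -5 0 5 0" --pt "0 0 0 0 0"

```text
t: 17.65
tool_pos: [0.6241, 0.002, 0.2253]
tool_rot: [2.773, 1.475, 0.021]
contact_force: [-0.9, 7.5, 18.2]
opening: 0.0178
grip_force: 61.6
```

Emit:
servo_tool --pt "0.2 0 0 0 0" --pt "0.2 0 0 0 0" --force 20

```text
t: 17.9
tool_pos: [0.6242, 0.0022, 0.2252]
tool_rot: [2.772, 1.475, 0.021]
contact_force: [-0.9, 6.4, 17.7]
opening: 0.0177
grip_force: 61.6
```

Emit:
servo_tool --pt "0.24 0 0 0 0" --pt "0.24 0 0 0 0" --pt "0 0 0 0 0" --pt "0 0 0 0 0" --force 20

```text
t: 18.4
tool_pos: [0.6204, -0.0002, 0.2165]
tool_rot: [-2.773, -1.474, 0.002]
contact_force: [0.4, -0.7, -0.0]
opening: 0.0003
grip_force: 0.0
```

Run:
```python
from h import *
o,im=snap("wrist","w6");_,im2=snap("side","s6");print(o["contact_force"])
cv2.imwrite("pics/m6.png",np.hstack([cv2.resize(im[60:400,150:490],(390,390)),cv2.convertScaleAbs(cv2.resize(im2[60:220,240:400],(390,390)),alpha=1.5,beta=20)])[:,:,::-1])
```

```text
[ 0.362  -0.6732 -0.0244]
```

View pics/m6.png

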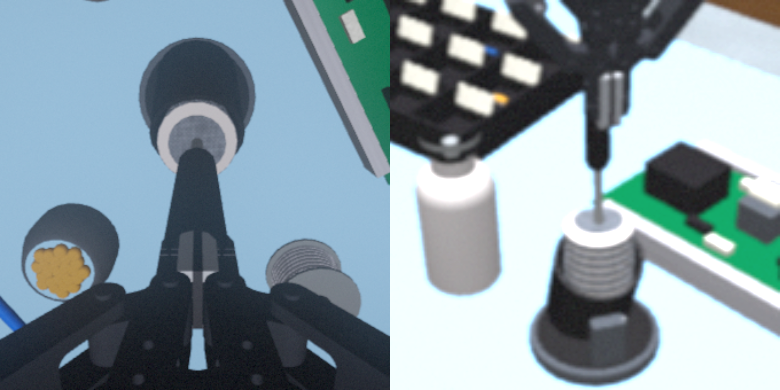

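Run:
```python
from h import *
w=cv2.imread("pics/w6.png");s=cv2.imread("pics/s6.png")
f=lambda i:cv2.convertScaleAbs(cv2.resize(i,(400,600),interpolation=cv2.INTER_CUBIC),alpha=1.8,beta=40)
cv2.imwrite("pics/m7.png",np.hstack([f(w[160:400,240:400]),f(s[60:195,285:375])]))
```

```text
(no output)
```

View pics/m7.png

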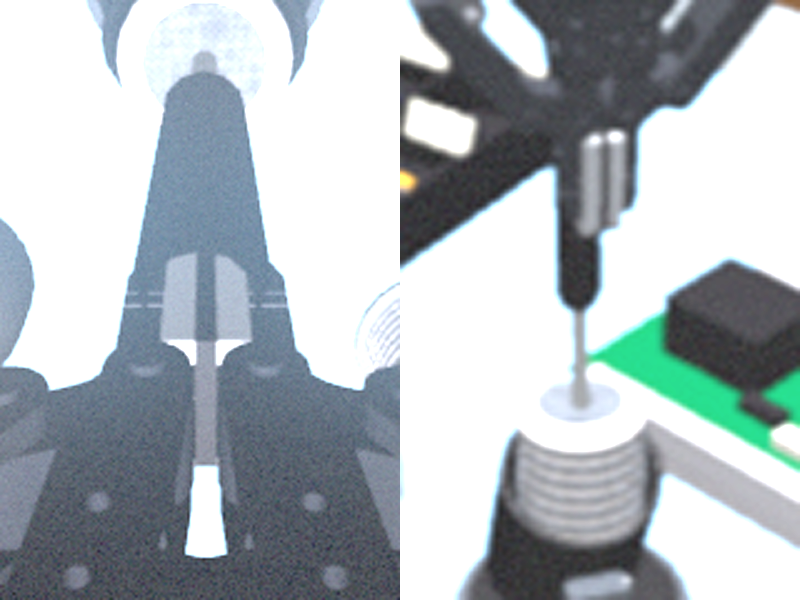

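Run:
```python
from h import *
k=get_calibration("side");o=get_obs()
pr=lambda X:(lambda c:c[:2]/c[2]*k["fx"]+[k["cx"],k["cy"]])(np.array(k["R"])@X+k["t"])
l=np.array([-.555,-.832,0]);b=np.array([.637,.024,0]);Z=np.array([0,0,1])
for th in (-5,5,15,25):
  for D in (30,40):
    t=np.radians(th);tip=b+l*(.0137-.4226*D/1e3)+Z*(.094-.906*D/1e3);a=l*np.sin(t)+Z*np.cos(t)
    print(th,D,"side",*[pr(tip+a*s/1e3).round() for s in (60,104,198)],"wrist",*[wproj(tip+a*s/1e3,o).round() for s in (60,104,150,198)])
print("tcp side",pr(o["tool_pos"]),wproj(o["tool_pos"],o))
w=lambda x,y:(240+x/2.5,160+y/2.5)
print("meas wrist headtop",w(205,55),"handle start",w(205,85))
```

```text
-5 30 side [323. 145.] [323. 123.] [321.  69.] wrist [322. 164.] [322. 173.] [321. 187.] [321. 216.]
-5 40 side [323. 148.] [322. 126.] [321.  73.] wrist [322. 156.] [322. 162.] [321. 173.] [321. 194.]
5 30 side [325. 149.] [326. 128.] [327.  79.] wrist [322. 179.] [322. 203.] [322. 242.] [322. 315.]
5 40 side [324. 151.] [325. 132.] [327.  83.] wrist [322. 170.] [322. 192.] [322. 227.] [322. 289.]
15 30 side [327. 153.] [329. 136.] [334.  93.] wrist [322. 192.] [322. 230.] [322. 286.] [322. 382.]
15 40 side [326. 156.] [328. 139.] [333.  97.] wrist [322. 183.] [322. 218.] [322. 270.] [322. 355.]
25 30 side [328. 158.] [332. 145.] [340. 112.] wrist [322. 204.] [322. 251.] [322. 317.] [323. 418.]
25 40 side [327. 161.] [331. 148.] [339. 116.] wrist [322. 195.] [322. 239.] [322. 301.] [322. 393.]
tcp side [328.9398 109.9239] [321.4219 272.2834]
meas wrist headtop (322.0, 182.0) handle start (322.0, 194.0)
```

The brush's head sits about 32 mm deep in the tube, near vertical, and the fingers have closed beside the handle. I'll raise the arm clear and measure again.

Emit:
servo_tool --pt "0 -5 0 0 0" --pt "0 0 0 -10 0" --pt "0 0 0 -25 0" --pt "0 0 0 -35 0" --pt "0 0 0 -35 0" --pt "0.6 0 0 0 0" --pt "1 0 0 0 0" --pt "1 0 0 0 0"

```text
t: 19.5
tool_pos: [0.6173, -0.0041, 0.3205]
tool_rot: [-2.772, -1.474, 0.004]
contact_force: [-0.4, 0.0, 0.6]
opening: 0.0545
grip_force: 0.0
```

Run:
```python
from h import *
o,im=snap("wrist","w8");_,im2=snap("side","s8");_,im3=snap("top","t8");print(o["tool_pos"],o["opening"])
r=lambda a:cv2.convertScaleAbs(cv2.resize(a,(390,390),interpolation=cv2.INTER_CUBIC),alpha=1.5,beta=30)[:,:,::-1]
cv2.imwrite("pics/m8.png",np.hstack([r(im[80:340,190:450]),r(im2[90:220,260:390])]))
```

```text
[ 0.6173 -0.0041  0.3205] 0.054490588785763946
```

View pics/m8.png

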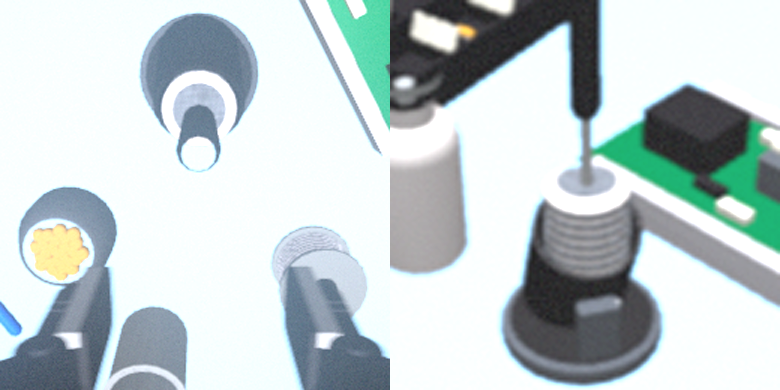

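```bash
cat >> h.py <<'E'
from scipy.optimize import least_squares
L=np.array([-.555,-.832,0]);B=np.array([.637,.024,0]);Z=np.array([0,0,1.])
ks=get_calibration("side")
def spr(X):
    c=np.array(ks["R"])@X+ks["t"];return c[:2]/c[2]*ks["fx"]+[ks["cx"],ks["cy"]]
def fit(o,W,S):
    N=np.array([.832,-.555,0])
    P=lambda x,s:B+L*x[0]+Z*x[1]+N*x[2]+(L*np.sin(x[3])+Z*np.cos(x[3]))*s
    f=lambda x:np.concatenate([wproj(P(x,s),o)-p for s,p in W]+[spr(P(x,s))-p for s,p in S])
    r=least_squares(f,[0,.06,0,.1],x_scale=[.01,.01,.01,.1]);return r.x,np.abs(r.fun).max(),lambda s:P(r.x,s)
E
python3 - <<'E'
from h import *
o=get_obs()
x,e,P=fit(o,[(.198,(323.3,181.3)),(.06,(323.3,152))],[(.06,(325,150.7))])
print(x,e,P(.198),P(.165),totool(o,P(.165)-[0,0,.019]))
E
```

```text
[ 0.0122  0.0647  0.0004 -0.0364] 0.8398061214674044 [0.6346 0.0196 0.2626] [0.6339 0.0186 0.2296] [ 28.1385   1.0671 110.3227]
```

Emit:
servo_tool --pt "1 28 1 0 0" --pt "1 0 0 0 0" --pt "1 0 0 40 0" --pt "1 0 0 40 0" --pt "1 0 0 30 0" --pt "0.6 0 0 0 0" --pt "0 0 0 0 0" --pt "0 0 0 0 0" --pt "0 0 0 0 0" --pt "0 0 0 0 0" --pt "0 0 0 0 0" --force 20

```text
t: 21.02
tool_pos: [0.635, 0.0188, 0.2144]
tool_rot: [2.773, 1.475, 0.003]
contact_force: [-1.4, 1.0, 6.7]
opening: 0.0183
grip_force: 19.6
```

Emit:
servo_tool --pt "0 -7 0 0 0" --pt "0 -8 0 0 0" --pt "0 -8 0 1 0" --pt "0 0 0 0 0"

```text
t: 21.52
tool_pos: [0.6213, -0.0012, 0.211]
tool_rot: [2.774, 1.474, -0.0]
contact_force: [-0.2, 2.0, 2.0]
opening: 0.0178
grip_force: 19.4
```

Emit:
servo_tool --pt "0 -7 0 3 0" --pt "0 -5 0 4 0" --pt "0 0 0 0 0"

```text
t: 21.9
tool_pos: [0.6144, -0.011, 0.2033]
tool_rot: [-2.774, -1.474, 0.001]
contact_force: [0.1, 1.2, 0.4]
opening: 0.0185
grip_force: 19.5
```

Emit:
servo_tool --pt "0 -2 0 8 0" --pt "0 -3 0 8 0" --pt "0 -3 0 8 0" --pt "0 0 0 0 0"

```text
t: 22.4
tool_pos: [0.6097, -0.0174, 0.1786]
tool_rot: [-2.773, -1.474, 0.003]
contact_force: [1.9, 1.6, -0.8]
opening: 0.0187
grip_force: 19.5
```

Emit:
servo_tool --pt "0 -1 0 7 0" --pt "0 -1 0 6 0" --pt "0 0 0 0 0"

```text
t: 22.78
tool_pos: [0.6089, -0.0188, 0.1663]
tool_rot: [-2.773, -1.475, 0.001]
contact_force: [0.6, 1.2, -0.5]
opening: 0.0185
grip_force: 19.6
```

Going well. I'll continue until it touches bottom.

Emit:
servo_tool --pt "0 -1 0 5 0" --pt "0 -1 0 4 0" --pt "0 0 0 0 0"

```text
t: 23.15
tool_pos: [0.608, -0.0207, 0.1581]
tool_rot: [-2.774, -1.475, 0.001]
contact_force: [-0.4, 1.4, 1.0]
opening: 0.0185
grip_force: 19.6
```

Emit:
servo_tool --pt "0 0 0 4 0" --pt "0 0 0 0 0"

```text
t: 23.4
tool_pos: [0.6086, -0.0218, 0.1575]
tool_rot: [2.771, 1.474, -0.001]
contact_force: [-6.2, -2.6, 13.4]
opening: 0.0182
grip_force: 23.1
```

Emit:
servo_tool --pt "0.4 0 0 -2 0" --pt "0.7 0 0 0 0" --pt "1 0 0 0 0" --pt "1 0 0 -10 0" --pt "1 0 0 -40 0" --pt "1 0 0 -40 0" --pt "1 0 0 -40 0" --pt "1 0 0 0 0"

```text
t: 24.4
tool_pos: [0.6103, -0.0208, 0.2922]
tool_rot: [2.769, 1.472, 0.012]
contact_force: [-0.4, -0.3, -0.1]
opening: 0.0856
grip_force: 0.0
```

Run:
```python
from h import *
o,im=snap("wrist","w9");_,s=snap("side","s9")
print(o["tool_pos"],o["q"])
s0=cv2.imread("pics/side0.png").astype(int);s9=cv2.imread("pics/s9.png").astype(int)
d=(np.abs(s0-s9).max(2)>30)
print("stand area diff px",d[125:220,290:358].sum(),"beaker area",d[255:350,310:378].sum(),"lid",d[190:228,175:225].sum())
y,x=np.nonzero(d[125:220,290:358]);print(x.min()+290 if len(x) else 0,x.max()+290 if len(x) else 0,y.min()+125 if len(y) else 0,y.max()+125 if len(y) else 0)
# lid from the side view: grey blob
m=((s0[:,:,0]-s0[:,:,2])<40).astype(np.uint8)
n,l,st,ce=cv2.connectedComponentsWithStats(m);i=l[212,200];print("lid side blob",st[i],ce[i])
Lp=np.array([.4563,.1749,0]);q=np.array([spr(Lp+[.0395*np.cos(a),.0395*np.sin(a),.01]) for a in np.linspace(0,6.28,60)]);print("pred disc",q.min(0),q.max(0),"knob top",spr(Lp+[0,0,.04]))
print(totool(o,[.4563,.1749,.1]),wproj([.4563,.1749,.01],o))
```

```text
[ 0.6103 -0.0208  0.2922] [-0.1558 -0.0162  1.582  -0.0001  1.5664  0.4374]
stand area diff px 31 beaker area 0 lid 0
329 339 130 164
lid side blob [179 195  41  31 972] [198.858  210.6327]
pred disc [178.4875 195.8098] [221.1727 225.1442] knob top [196.8515 198.1573]
[  75.4377 -238.6775  190.4521] [120.1245  97.5305]
```

Emit:
servo_tool --pt "1 7 -23 0 0" --pt "1 14 -46 0 0" --pt "1 14 -46 0 0" --pt "1 14 -46 0 0" --pt "1 14 -46 0 0" --pt "1 8 -22 0 0" --pt "1 4.4 -9.7 0 0" --pt "1 0 0 40 0" --pt "1 0 0 50 0" --pt "1 0 0 50 0" --pt "1 0 0 20 0" --pt "1 0 0 0 0"

```text
t: 26.0
tool_pos: [0.4503, 0.1748, 0.1233]
tool_rot: [-2.773, -1.474, 0.009]
contact_force: [0.1, 0.2, -0.0]
opening: 0.0852
grip_force: 0.0
```

Run:
```python
from h import *
o,im=snap("wrist","w10");print(o["tool_pos"])
g=im.astype(int);ex=wproj([.4563,.1749,.01],o);kx=wproj([.4563,.1749,.04],o);print("pred disc,knobtop",ex,kx)
m=((g[:,:,2]-g[:,:,0])<25).astype(np.uint8)
n,l,st,ce=cv2.connectedComponentsWithStats(m);i=l[int(ex[1])-25,int(ex[0])];print(st[i],ce[i])
mm=l==i
c=max(cv2.findContours(mm.astype(np.uint8),0,1)[0],key=cv2.contourArea)
e=cv2.fitEllipse(cv2.convexHull(c));print(e,wonz(*e[0],o,.01),totool(o,wonz(*e[0],o,.01)))
q=np.array([wproj([.4563+.0395*np.cos(a),.1749+.0395*np.sin(a),.01],o) for a in np.linspace(0,6.28,60)]);print("pred box",q.min(0),q.max(0))
```

```text
[0.4503 0.1748 0.1233]
pred disc,knobtop [328.5811 195.413 ] [329.1751 207.8749]
[ 278  144   99   96 7374] [327.192 191.284]
((327.1462097167969, 191.30194091796875), (95.28527069091797, 98.43012237548828), 89.51465606689453) [0.4572 0.1783 0.01  ] [  7.2739   4.257  113.2421]
pred box [278.2599 144.8546] [379.0551 241.4438]
```

Emit:
servo_tool --pt "1 4 4.5 0 0" --pt "1 0 0 30 0" --pt "1 0 0 35 0" --pt "1 0 0 30 0" --pt "1 0 0 10 0" --pt "1 0 0 4 0" --pt "1 0 0 0 0" --pt "1 0 0 0 0" --force 30

```text
t: 27.05
tool_pos: [0.4595, 0.1766, 0.0187]
tool_rot: [2.773, 1.475, 0.004]
contact_force: [0.2, -0.2, -0.2]
opening: 0.0852
grip_force: 0.0
```

Emit:
servo_tool --pt "1 -2.8 -2 5 0" --pt "1 0 0 0 0" --pt "1 0 0 0 0"

```text
t: 27.42
tool_pos: [0.455, 0.175, 0.0122]
tool_rot: [-2.774, -1.475, 0.0]
contact_force: [0.5, -0.3, -0.1]
opening: 0.0852
grip_force: 0.0
```

Emit:
servo_tool --pt "0.5 0 0 0 0" --pt "0 0 0 0 0" --pt "0 0 0 0 0" --pt "0 0 0 0 0" --pt "0 0 0 0 0" --force 30

```text
t: 28.05
tool_pos: [0.4553, 0.1751, 0.0124]
tool_rot: [-2.774, -1.475, -0.0]
contact_force: [-0.4, 0.2, 0.9]
opening: 0.0241
grip_force: 29.6
```

Emit:
servo_tool --pt "0 0 0 0 0" --pt "0 0 0 -10 0" --pt "0 0 0 -40 0" --pt "0 0 0 -50 0" --pt "0 0 0 -50 0" --pt "0 0 0 0 0" --force 50

```text
t: 28.8
tool_pos: [0.4583, 0.1757, 0.1682]
tool_rot: [2.771, 1.474, 0.016]
contact_force: [-0.1, -0.3, -1.5]
opening: 0.0235
grip_force: 49.2
```

Emit:
servo_tool --pt "0 -20 12 0 0" --pt "0 -37 23 0 0" --pt "0 -37 23 0 0" --pt "0 -37 23 0 0" --pt "0 -37 23 0 0" --pt "0 -37 23 0 0" --pt "0 -37 23 0 0" --pt "0 -30 19 0 0" --pt "0 -17 11.6 0 0" --pt "0 -6.8 6 0 0" --pt "0 0 0 0 0" --pt "0 0 0 0 0"

```text
t: 30.3
tool_pos: [0.4443, -0.1736, 0.1619]
tool_rot: [-2.772, -1.476, 0.0]
contact_force: [0.7, -0.3, -1.4]
opening: 0.0235
grip_force: 49.2
```

Run:
```python
from h import *
o,im=snap("wrist","w11");_,t=snap("top","t11");_,s=snap("side","s11")
print(o["tool_pos"],o["opening"],"to beaker axis",totool(o,[.4466,-.1745,.1]))
tp=o["tool_pos"];p=tp-np.array([0,0,.0124])
q=np.array([spr(p+[.0395*np.cos(a),.0395*np.sin(a),.006+h]) for h in (0,.004) for a in np.linspace(0,6.28,60)]);print("side pred disc",q.min(0),q.max(0))
q=np.array([wproj(p+[.0395*np.cos(a),.0395*np.sin(a),.010],o) for a in np.linspace(0,6.28,60)]);print("wrist pred disc",q.min(0),q.max(0))
for n,a,y0,y1,x0,x1 in (("side",s,200,320,290,400),("wrist",im,120,330,200,440)):
    g=a.astype(int);m=((g[:,:,2]-g[:,:,0])<30)&(g.max(2)>85);m=m.astype(np.uint8)
    k,l,st,ce=cv2.connectedComponentsWithStats(m);print(n,[list(st[i]) for i in range(1,k) if st[i,4]>400 and x0-60<ce[i][0]<x1+60 and y0-60<ce[i][1]<y1+60])
```

```text
[ 0.4443 -0.1736  0.1619] 0.02353267894688578 to beaker axis [ 0.5338  2.4113 61.8614]
side pred disc [311.7816 232.4967] [375.6005 283.6166]
wrist pred disc [238.5949 190.1641] [404.3415 338.1578]
side [[np.int32(311), np.int32(116), np.int32(149), np.int32(51), np.int32(1316)], [np.int32(251), np.int32(124), np.int32(34), np.int32(57), np.int32(1591)], [np.int32(383), np.int32(171), np.int32(40), np.int32(36), np.int32(472)], [np.int32(395), np.int32(221), np.int32(52), np.int32(57), np.int32(2216)], [np.int32(313), np.int32(234), np.int32(61), np.int32(92), np.int32(2371)], [np.int32(252), np.int32(236), np.int32(41), np.int32(32), np.int32(742)]]
wrist [[np.int32(158), np.int32(31), np.int32(95), np.int32(51), np.int32(474)], [np.int32(241), np.int32(147), np.int32(163), np.int32(153), np.int32(13480)], [np.int32(293), np.int32(314), np.int32(59), np.int32(21), np.int32(540)]]
```

Emit:
servo_tool --pt "0 0 2.4 0 0" --pt "0 0 0 0 0" --pt "0 0 0 12 0" --pt "0 0 0 12 0" --pt "0 0 0 12 0" --pt "0 0 0 7 0" --pt "0 0 0 0 0" --pt "0 0 0 0 0"

```text
t: 31.45
tool_pos: [0.4468, -0.176, 0.1197]
tool_rot: [2.773, 1.475, 0.001]
contact_force: [-0.5, 0.1, -2.4]
opening: 0.0235
grip_force: 49.2
```

Emit:
servo_tool --pt "0 0 0 3 0" --pt "0 0 0 3 0" --pt "0 0 0 0 0" --pt "0 0 0 0 0"

```text
t: 31.95
tool_pos: [0.4465, -0.1759, 0.1133]
tool_rot: [2.774, 1.475, -0.0]
contact_force: [0.6, -0.4, -1.5]
opening: 0.0236
grip_force: 49.2
```

Emit:
servo_tool --pt "0 0.5 0 2 0" --pt "0 0 0 2 0" --pt "0 0 0 0 0"

```text
t: 32.33
tool_pos: [0.4466, -0.1753, 0.109]
tool_rot: [-2.773, -1.475, 0.0]
contact_force: [-0.6, -0.2, -1.3]
opening: 0.024
grip_force: 49.2
```

Emit:
servo_tool --pt "0 0 0 1.5 0" --pt "0 0 0 0 0"

```text
t: 32.58
tool_pos: [0.4467, -0.1754, 0.1077]
tool_rot: [-2.774, -1.475, 0.0]
contact_force: [0.3, -0.2, -1.5]
opening: 0.0232
grip_force: 49.2
```

Emit:
servo_tool --pt "0 0 0 1.5 0" --pt "0 0 0 0 0"

```text
t: 32.83
tool_pos: [0.4469, -0.1755, 0.1065]
tool_rot: [2.774, 1.475, 0.0]
contact_force: [-0.2, 0.0, 0.5]
opening: 0.0235
grip_force: 49.4
```

Emit:
servo_tool --pt "0 0 0 1 0" --pt "0 0 0 0 0"

```text
t: 33.08
tool_pos: [0.447, -0.1756, 0.1065]
tool_rot: [2.774, 1.475, 0.0]
contact_force: [-2.0, 0.8, 4.9]
opening: 0.0238
grip_force: 49.9
```

Emit:
servo_tool --pt "0.34 0 0 0 0" --pt "0.45 0 0 0 0" --pt "0.7 0 0 0 0" --pt "1 0 0 0 0" --pt "1 0 0 0 0" --pt "1 0 0 -10 0" --pt "1 0 0 -30 0" --pt "1 0 0 -50 0" --pt "1 0 0 -50 0" --pt "1 0 0 0 0"

```text
t: 34.33
tool_pos: [0.4492, -0.1768, 0.252]
tool_rot: [2.765, 1.471, 0.009]
contact_force: [-0.9, 0.5, 0.4]
opening: 0.0854
grip_force: 0.0
```

Run:
```python
from h import *
o,im=snap("wrist","w12");_,t=snap("top","t12");_,s=snap("side","s12")
print(o["tool_pos"])
b=np.array([.4466,-.1745,0])
q=np.array([spr(b+[.0395*np.cos(a),.0395*np.sin(a),.1+h]) for h in (0,.004) for a in np.linspace(0,6.28,60)]);k=np.array([spr(b+[.0355*np.cos(a),.0355*np.sin(a),0]) for a in np.linspace(0,6.28,60)])
kn=np.array([spr(b+[.0125*np.cos(a),.0125*np.sin(a),h]) for h in (.112,.134) for a in np.linspace(0,6.28,60)])
print("pred disc",q.min(0),q.max(0),"foot",k.max(0),"knob",kn.min(0),kn.max(0))
g=s.astype(int);m=((g[:,:,2]-g[:,:,0])>-40).astype(np.uint8)
n,l,st,ce=cv2.connectedComponentsWithStats(m);print(st[l[320,342]])
d=((g.max(2)<50)).astype(np.uint8);n,l,st,ce=cv2.connectedComponentsWithStats(d)
print([list(map(int,st[i])) for i in range(1,n) if 300<ce[i][0]<390 and 225<ce[i][1]<300 and st[i,4]>40])
c=max(cv2.findContours(((lambda l,i:(l==i))(*(lambda r:(r[1],r[1][320,342]))(cv2.connectedComponentsWithStats(m)))).astype(np.uint8)[:300],0,1)[0],key=cv2.contourArea)
s0=cv2.imread("pics/side0.png").astype(int)[:,:,::-1];dd=np.abs(s0-g).max(2)>30
print("diffs stand,reel,pot,disp,beaker base",dd[125:220,295:358].sum(),dd[215:280,392:450].sum(),dd[230:295,245:303].sum(),dd[115:182,248:290].sum(),dd[310:350,310:378].sum())
```

```text
[ 0.4492 -0.1768  0.252 ]
pred disc [314.1719 259.1818] [373.8342 309.4088] foot [365.7603 346.7616] knob [334.5591 260.3977] [354.3657 286.2975]
[     0      0    640    400 249903]
[[337, 262, 17, 23, 337]]
diffs stand,reel,pot,disp,beaker base 2175 0 0 684 0
```

Emit:
servo_tool --pt "1 0 0 -50 0" --pt "1 -20 40 -20 0" --pt "1 -20 50 0 0" --pt "1 0 50 0 0" --pt "1 0 0 0 0" --pt "1 0 0 0 0"

```text
t: 35.22
tool_pos: [0.5398, -0.2863, 0.3133]
tool_rot: [-2.771, -1.474, 0.003]
contact_force: [-0.6, -0.8, -0.5]
opening: 0.0852
grip_force: 0.0
```

Run:
```python
from h import *
o,s=snap("side","s13");g=s.astype(int)
s0=cv2.imread("pics/side0.png").astype(int)[:,:,::-1];dd=np.abs(s0-g).max(2)>30
print("diffs stand,reel,pot,disp,base",dd[125:220,295:358].sum(),dd[215:280,392:450].sum(),dd[230:295,245:303].sum(),dd[115:182,248:290].sum(),dd[310:350,310:378].sum())
m=((g[:,:,2]-g[:,:,0])<40).astype(np.uint8);n,l,st,ce=cv2.connectedComponentsWithStats(m);i=l[320,342];print(st[i])
mm=l==i
b=np.array([.4466,-.1745,0])
P=np.array([spr(b+[.0395*np.cos(a),.0395*np.sin(a),.104]) for a in np.linspace(0,6.28,200)])
for c in (318,325,360,368):
    y=np.nonzero(mm[:,c])[0];print(c,"top edge",y.min(),"pred",P[np.abs(P[:,0]-c)<1][:,1].min().round(1))
for r in (275,285,295):
    x=np.nonzero(mm[r])[0];print(r,x.min(),x.max(),"pred",P[np.abs(P[:,1]-r)<1.5][:,0].min().round(1),P[np.abs(P[:,1]-r)<1.5][:,0].max().round(1))
```

```text
diffs stand,reel,pot,disp,base 33 0 0 0 0
[ 315  259   59   87 4014]
318 top edge 273 pred 269.9
325 top edge 265 pred 263.6
360 top edge 264 pred 263.3
368 top edge 270 pred 269.0
275 317 371 pred 315.3 372.2
285 315 373 pred 314.2 373.8
295 317 370 pred 317.6 371.6
```

The lid's outline matches the seated, level prediction, the brush is home, and the dispenser, reel and pot have not moved.

```bash
python3 -c "
from station import *
print(finish_job())"
```

```text
the job is handed in; nothing more can be done
None
```

The job is handed in at about 35 s on the robot's clock: three full strokes done, brush back home in its holder, lid seated and level on the beaker, and the camera checks show the beaker and bystanders where they started (`finish_job` gave no verdict).

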